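Open the mandrel case and stow the sizing mandrel

ROBOT

A 6-joint arm with a two-finger parallel gripper is mounted at the origin on the work surface. World frame = base frame: x ahead of the robot, y to its left, z up, the work surface at z = 0. Lengths are in m, angles in rad, forces in N, time in s.
With the tool pointing down it reaches from about 0.275 to 0.875 m from the base axis. Payload 12.5 kg.
Tool frame: the origin (TCP) lies at the very end of the fingers, on their centre line; the grasp point (between the pads) lies 19 mm behind it; z points along the fingers, y is the line along which they close (so a half turn about z gives the same grasp; the last joint's range is limited). The gripper opens to 85 mm and grips with 20 to 120 N. Pads are 22 mm wide; open, the fingers measure 114 mm over their backs; the gripper's body (76 mm by 85 mm) begins 54 mm behind the grasp point. The pads swing forward as they close: fully open they stand 13 mm farther back than shut.
Start: joints at [-0.085, 0.351, 1.652, -0, 1.139, -0.085], TCP at [0.55, 0, 0.203] pointing down, gripper open.
Joint ranges: [-2.75, 2.75], [-0.79, 2.1], [0.01, 2.65], [-1.57, 4.71], [0.07, 3.14], [-2.87, 2.87]. Speed limits (rad/s): [2.22, 2.22, 2.79, 3.14, 3.14, 3.14].

INTERFACE

Orientations are given as a unit quaternion [x, y, z, w].
In Python, from workcell import telemetry, imaging, ticket gives the robot as it stands.
- The arm moves only by the tool step_arm, never from a script. Its argument "increments" is a list of rows, each an object with "slide": the shift along the tool's x, y, z in mm, a list of three; "spin": the turn about the tool's z in rad. A call has 1 to 5 rows; each row is the pose to reach, as a shift and turn from the pose commanded when the call began, along the tool's axes at that moment; what a row does not reach only later rows make up. A row lasts 1/10 s, in which the tool goes at most 50 mm and 8.59 degrees, less where a joint would pass 70% of its speed; a pose out of reach is approached as far as the arm can. A call with a gripper value outside its range is refused whole. "hand" is the opening, from 0 (shut) to 1 (fully open), set as the call begins (left out, the last holds). The fingers move at their own pace and stop on an object; "grip_force" is the grip in N (left out, the last holds). Time passes only in rows, so rows that repeat a pose let the fingers close. It gives the time, the measured TCP pose, the force, the opening and the grip force at its end, in the units of the state.
- telemetry.get_obs(): the state, without advancing time (a new reading comes with each control period).
- imaging.read_camera(name): name is "scene" or "side" or "wrist"; returns a dict with "pixels" (384x512x3 uint8, blue, green, red), "fx", "fy", "cx", "cy" (pixels), "rvec" (rotation vector, rad) and "tvec" (3), from world to camera coordinates, as OpenCV has them; the wrist camera has in their place "tool_from_camera" (4x4, takes a point from camera to tool coordinates, whose origin is the TCP and whose axes are the flange's). Camera axes: x right, y down, z forward; pixel columns grow to the right and rows downward; lengths in m; the calibration is good to about 2 mm. A picture is of the moment at which its call begins: read the wrist's pose just before it. There is no depth.
- ticket.finish_job(): hands the job in; it is judged then, once.
The state is a dict: "t": time; "joints": joint angles; "dq": joint speeds; "joint_efforts": joint torques, N m; "tool_pos": TCP position; "tool_rot": TCP orientation; "ft_force": force on the tool from outside, world axes, zero at the start; "wrist_torque": the same for the moment, N m; "finger_gap": finger opening in m; "grip_force": force on a finger pad.
Only numpy, scipy, OpenCV 4.12 (cv2) and the standard library are available. Lean on these libraries where they do the work, as an engineer would, in place of code of your own. Each camera call takes 0.05 s, during which the arm holds its last target. There are 200 camera calls.

TASK

Take the lid of the wooden case by its pull bar, swing it up and lay it back gently, never letting it drop or slam, until it rests by itself on the buffer of the iron block behind the case, without shifting or tipping that block; take the hand off. Then lift the brass sizing mandrel out of its steel stand and put it away upright and fully down in the empty socket inside the case, leaving the lid resting open.

Things in the scene. Friction and masses are not known exactly. Their poses are not given: they have to be found in the camera images.
- case: Wooden case, fixed, 130 deep (x) by 170 wide (y) by 95 mm high, walls 6 mm; origin at the centre of its underside, x points from its front (pull bar side) to its hinge, z up. Inside, a wooden block with its top 44 mm above the desk has one empty socket and, 75 mm to the socket's -y side, another brass mandrel fixed in place (22 mm across, standing 40 mm above the block)
- lid (a joint): Angle of the lid (board 130 by 170 by 10 mm, 0.4 kg): 0 shut, grows as it opens, 1.57 upright. It swings freely: short of upright it falls shut, past upright it falls back on the rubber-tipped buffer screw of the iron block behind the case. How far that screw stands out is not measured: the lid comes to rest anywhere from 1.70 to 2.18, which must be felt or seen
- bar (a point): Middle of the lid's steel pull bar: round, 12 mm thick, 100 mm long along the case's y, on two arms in the plane of the lid, 42 mm out from the lid's front edge, free space all round its middle. 100 mm above the desk when shut. Moves with the lid; 172 mm from the hinge line along the lid and 5 mm above it (shut)
- hinge (a point): Middle of the lid's hinge line, on the top of the case's back wall, 95 mm above the desk; the hinge line runs along the case's y. Axes as the case's
- socket (a point): Centre of the mouth of the empty round socket inside the case, 44 mm above the desk and 51 mm below the case's rim; 11 mm wide, 36 mm deep, straight down. Axes as the case's
- mandrel: Brass sizing mandrel, upright, 80 mm long, 0.12 kg: a probe 9 mm across and 34 mm long at the bottom, then a shoulder and a round handle 18 mm across, 46 mm long. Origin at the probe's tip, z up along it. It starts with its probe in the hole of a fixed steel stand (60 by 60 by 44 mm high), shoulder on the stand's top, 44 mm above the desk; lift it 40 mm to clear the stand
- stop_block: Loose heavy cast-iron block (90 deep, 100 wide, 170 mm high, 11 kg) standing upright behind the case, its front face 71 to 75 mm behind the hinge line; origin at the bottom of the middle of its front face, x pointing away from the case, z up. A buffer screw with a round rubber end 24 mm across sticks out of the front face towards the lid at 155 mm above the desk, by 20 to 52 mm (unmeasured)

How it is judged:
By the outcome, as a careful person would: the job done as asked, in the order asked, and still so for the second after the job is handed in, with the robot touching nothing.
It also fails if it takes over 67 s, if anything falls off the work surface, if the arm or the gripper's body presses on something with over 40 N, if the wrist force passes 120 N, or if a joint passes its speed limit or range.

## Working session

There is one attempt and no reset: what is moved stays moved. The work goes in short steps, Python scripts to look and compute and a tool call to move; the robot and the scene stay as the last step left them, time stands still between calls to the robot, and variables do not carry over. Pictures are saved under pics/ and viewed, at most 10 in all, crops included, and the job is handed in when it is done.

Besides the shell and the picture viewer there is one more tool, called as a command line: name --argument value ..., lists and objects as JSON in quotes. step_arm: Moves the arm, as the interface text tells. Its arguments: {"type":"object","properties":{"increments":{"type":"array"},"hand":{"type":"number"},"grip_force":{"type":"number"}},"required":["increments"]}

```bash
ls; mkdir -p pics
python3 - <<'E'
from workcell import telemetry, imaging
import cv2,numpy as np
o=telemetry.get_obs();print({k:np.round(v,4).tolist() for k,v in o.items()})
for n in("scene","side"):
    c=imaging.read_camera(n);cv2.imwrite(f"pics/{n}0.png",c["pixels"])
    R=cv2.Rodrigues(np.array(c["rvec"],float))[0];print(n,c["fx"],c["cx"],c["cy"],(-R.T@np.array(c["tvec"]).ravel()).round(3))
a=cv2.imread("pics/scene0.png");b=cv2.imread("pics/side0.png")
c=imaging.read_camera("wrist");cv2.imwrite("pics/wrist0.png",c["pixels"]);print(np.round(c["tool_from_camera"],4),c["fx"])
E
```

```text
pics
{'t': 0.0, 'joints': [-0.0846, 0.3512, 1.6524, -0.0, 1.1391, -0.0846], 'dq': [0.0017, -0.0002, 0.0004, -0.0006, -0.001, 0.0003], 'joint_efforts': [0.0013, -50.6108, -29.1407, 0.0, 0.0046, 0.0], 'tool_pos': [0.5497, 0.0001, 0.2021], 'tool_rot': [0.7071, 0.7071, -0.0004, -0.0004], 'ft_force': [-0.4943, 0.0577, 0.1916], 'wrist_torque': [-0.0197, -0.0488, 0.0185], 'grip_force': 0.0, 'finger_gap': 0.0852}
scene 434.3475962413201 248.41245282793244 200.375492837815 [0.833 0.409 0.638]
side 478.43809393394264 257.98217871680174 201.5859391519023 [0.276 0.56  0.622]
[[ 7.000e-04 -9.644e-01 -2.645e-01  6.780e-02]
 [ 1.000e+00  1.100e-03 -1.200e-03  0.000e+00]
 [ 1.500e-03 -2.645e-01  9.644e-01 -1.718e-01]
 [ 0.000e+00  0.000e+00  0.000e+00  1.000e+00]] 318.9467257601956
```

View pics/scene0.png

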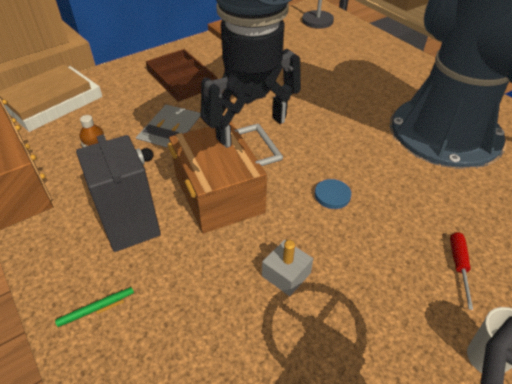

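View pics/side0.png

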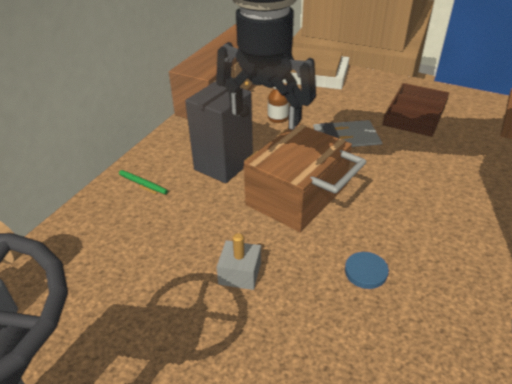

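Scene: case in the centre at about (220,180), bar at (265,145), block at (120,190), stand with mandrel at (288,255). Side: bar at (340,172), block at (220,135), mandrel at (238,245).

Run:
```python
import cv2,numpy as np
a=cv2.imread("pics/scene0.png")[90:300,70:330];b=cv2.imread("pics/side0.png")[70:300,170:400]
a=cv2.resize(a,None,fx=2.3,fy=2.3,interpolation=cv2.INTER_CUBIC)
b=cv2.resize(b,None,fx=3,fy=3,interpolation=cv2.INTER_CUBIC)[:600]
c=cv2.imread("pics/wrist0.png")
cv2.imwrite("pics/a1.png",cv2.resize(cv2.imread("pics/scene0.png")[90:300,70:330],(743,600),interpolation=cv2.INTER_CUBIC))
cv2.imwrite("pics/b1.png",cv2.resize(cv2.imread("pics/side0.png")[70:300,170:400],(600,600),interpolation=cv2.INTER_CUBIC))
```

```text
(no output)
```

View pics/a1.png

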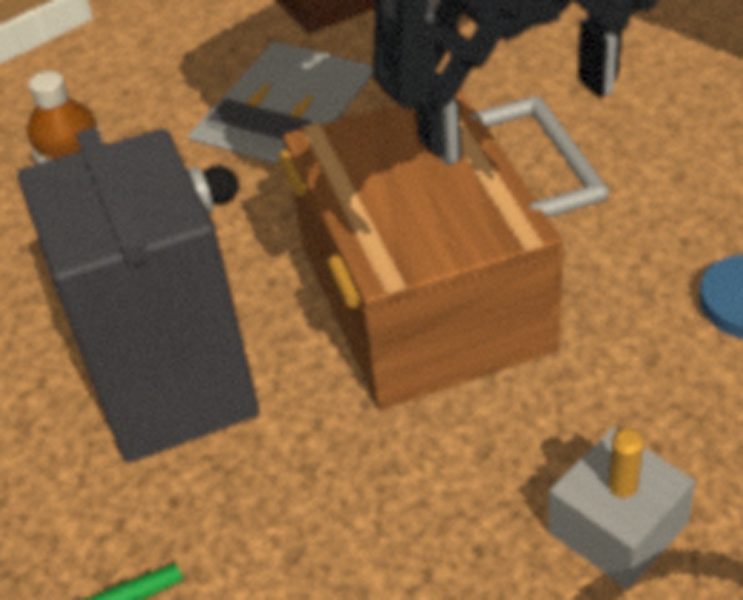

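View pics/b1.png

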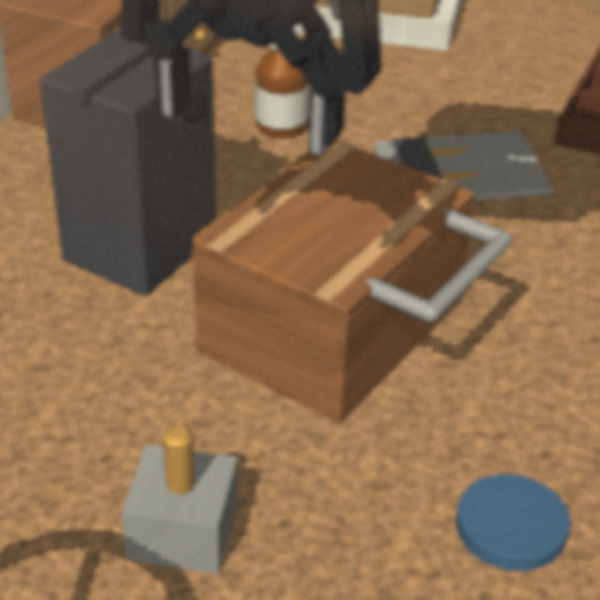

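View pics/wrist0.png

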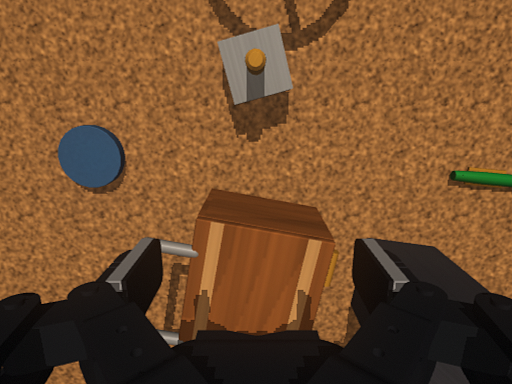

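The wrist view shows the mandrel top at (255,59), the case with its bar to the left and the block at lower right. The enlarged crops give bar corners at scene (258,126),(281,156) and side (365,161),(336,190).

```bash
cat > h.py <<'E'
import numpy as np,cv2
from scipy.spatial.transform import Rotation as Ro
from workcell import telemetry,imaging
def P(n,save=None):
    o=telemetry.get_obs();c=imaging.read_camera(n)
    if save: cv2.imwrite(save,c["pixels"])
    if n=="wrist":
        T=np.eye(4);T[:3,:3]=Ro.from_quat(o["tool_rot"]).as_matrix();T[:3,3]=o["tool_pos"]
        T=T@np.array(c["tool_from_camera"]);c["R"]=T[:3,:3];c["o"]=T[:3,3]
    else:
        R=cv2.Rodrigues(np.array(c["rvec"],float))[0];c["R"]=R.T;c["o"]=-R.T@np.array(c["tvec"],float).ravel()
    return c
def ray(c,p): 
    d=c["R"]@np.array([(p[0]-c["cx"])/c["fx"],(p[1]-c["cy"])/c["fy"],1]);return c["o"],d/np.linalg.norm(d)
def onz(c,p,z): o,d=ray(c,p);return o+d*(z-o[2])/d[2]
def tri(*cp):
    A=np.zeros((3,3));b=np.zeros(3)
    for c,p in cp:
        o,d=ray(c,p);M=np.eye(3)-np.outer(d,d);A+=M;b+=M@o
    return np.linalg.solve(A,b)
def proj(c,X):
    v=c["R"].T@(np.asarray(X)-c["o"]);return np.array([c["cx"]+c["fx"]*v[0]/v[2],c["cy"]+c["fy"]*v[1]/v[2]])
E
python3 - <<'E'
from h import *
np.set_printoptions(precision=4,suppress=True)
s=P("scene");d=P("side");w=P("wrist")
S=lambda x,y:(70+x/2.858,90+y/2.858)
D=lambda x,y:(170+x/2.609,70+y/2.609)
for n,a,b,z in [("barfar",S(537,103),D(508,238),.1),("barnear",S(602,190),D(432,312),.1),("lid hinge+y",S(370,303),D(197,240),.105),("lid front+y",S(560,240),D(348,305),.105),("bot hinge",S(380,405),D(197,350),0),("bot front",S(557,348),D(340,418),0),("mandrel",S(627,438),D(178,435),.09)]:
    print(n,tri((s,a),(d,b)),onz(s,a,z),onz(d,b,z))
print("mandrel wrist",onz(w,(255,59),.09), "lid wrist hinge,front",onz(w,(332,241),.105),onz(w,(212,190+20),.105))
print("block top front edge",onz(s,S(165,135),.17),onz(s,S(212,225),.17),"bot",onz(s,S(257,412),0),"buf",onz(s,S(222,185),.155))
E
```

```text
barfar [ 0.4239 -0.1616  0.0992] [ 0.4262 -0.1576  0.1   ] [ 0.4237 -0.1642  0.1   ]
barnear [ 0.4438 -0.0598  0.1011] [ 0.4439 -0.0592  0.1   ] [ 0.4442 -0.0631  0.1   ]
lid hinge+y [ 0.6178 -0.0589  0.1026] [ 0.6203 -0.0527  0.105 ] [ 0.617  -0.0607  0.105 ]
lid front+y [ 0.4945 -0.0368  0.1042] [ 0.4968 -0.0326  0.105 ] [ 0.4944 -0.04    0.105 ]
bot hinge [ 0.6196 -0.0591  0.0023] [ 0.619  -0.0603  0.    ] [ 0.6209 -0.0621  0.    ]
bot front [ 0.4944 -0.036   0.0024] [ 0.4945 -0.0348  0.    ] [ 0.4953 -0.0415  0.    ]
mandrel [0.5468 0.1001 0.0869] [0.5489 0.1028 0.09  ] [0.5453 0.1015 0.09  ]
mandrel wrist [0.5477 0.1021 0.09  ] lid wrist hinge,front [ 0.6181 -0.055   0.105 ] [ 0.5094 -0.0252  0.105 ]
block top front edge [ 0.678 -0.184  0.17 ] [ 0.6884 -0.0968  0.17  ] bot [ 0.6881 -0.1007  0.    ] buf [ 0.6643 -0.1411  0.155 ]
```

step_arm --increments '[{"slide": [-30,-32,0],"spin": 0.09},{"slide": [-60,-64,0],"spin": 0.185},{"slide": [-90,-96,0],"spin": 0.185},{"slide": [-111,-116,0],"spin": 0.185},{"slide": [-111,-116,30],"spin": 0.185}]' --hand 0.48

```text
t: 0.8
tool_pos: [0.4341, -0.1134, 0.1751]
tool_rot: [0.77, 0.638, 0.001, 0.003]
ft_force: [0.9, 0.6, -0.5]
finger_gap: 0.0412
grip_force: 0.0
```

Run:
```python
from h import *
o=telemetry.get_obs();print(o['tool_pos'],o['tool_rot'],o['finger_gap'],o['ft_force'])
w=P("wrist","pics/w2.png");d=P("side","pics/d2.png")
cv2.imwrite("pics/c2.png",np.hstack([w["pixels"][:, :],d["pixels"][60:444,200:480]]))
```

```text
[ 0.43408573 -0.11342257  0.17506874] [0.77018664 0.63781107 0.00135293 0.00278354] 0.04116051805974282 [ 0.94730774  0.56838765 -0.47093565]Traceback (most recent call last):
  File "<stdin>", line 4, in <module>
    return _nx.concatenate(arrs, 1, dtype=dtype, casting=casting)
           ~~~~~~~~~~~~~~~^^^^^^^^^^^^^^^^^^^^^^^^^^^^^^^^^^^^^^^
ValueError: all the input array dimensions except for the concatenation axis must match exactly, but along dimension 0, the array at index 0 has size 384 and the array at index 1 has size 324
```

View pics/w2.png

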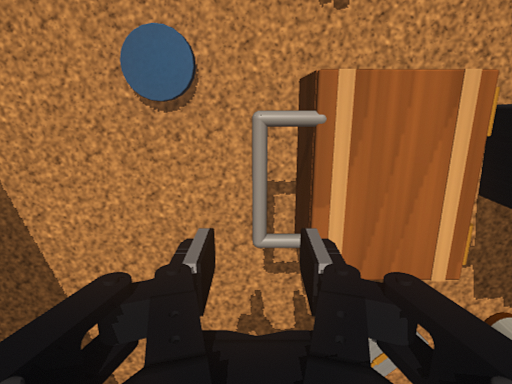

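The bar runs vertically at column 260, centred between the fingers (213 to 302), with its ends at rows about 115 and 243, so the yaw is right. Check the position by ray, then descend.

Run:
```python
from h import *
w=P("wrist")
a=onz(w,(260,118),.1);b=onz(w,(260,242),.1);print(a,b,(a+b)/2,np.arctan2(b[0]-a[0],b[1]-a[1]))
for p in [(498,70),(322,70),(460,280)]: print(onz(w,p,.105))
```

```text
[ 0.44399115 -0.05601633  0.1       ] [ 0.4257657  -0.15434633  0.1       ] [ 0.43487842 -0.10518133  0.1       ] -2.958322575293904
[ 0.61311712 -0.05422633  0.105     ]
[ 0.49261491 -0.03152248  0.105     ]
[ 0.58385275 -0.21628959  0.105     ]
```

step_arm --increments '[{"slide": [0,0,30]},{"slide": [0,0,55]},{"slide": [0,0,80]},{"slide": [0,0,93]},{"slide": [0,0,93]}]'

```text
validation failed for argument at $.in...
```

step_arm --increments '[{"slide": [4,0,30],"spin": 0},{"slide": [4,0,55],"spin": 0},{"slide": [4,0,80],"spin": 0},{"slide": [4,0,92],"spin": 0},{"slide": [4,0,92],"spin": 0}]'

```text
t: 1.45
tool_pos: [0.4347, -0.1066, 0.0802]
tool_rot: [0.769, 0.639, -0.0, -0.001]
ft_force: [0.3, 0.2, -0.2]
finger_gap: 0.0408
grip_force: 0.0
```

step_arm --increments '[{"slide": [0,0,0],"spin": 0},{"slide": [0,0,0],"spin": 0},{"slide": [0,0,0],"spin": 0},{"slide": [0,0,0],"spin": 0},{"slide": [0,0,0],"spin": 0}]' --hand 0 --grip_force 25

```text
t: 1.95
tool_pos: [0.4349, -0.1071, 0.0809]
tool_rot: [0.769, 0.639, 0.0, 0.0]
ft_force: [-0.6, 0.3, 0.2]
finger_gap: -0.0
grip_force: 0.0
```

Run:
```python
from h import *
o=telemetry.get_obs();print(o['finger_gap'],o['grip_force'],o['ft_force'])
d=P("side","pics/d3.png");s=P("scene");w=P("wrist")
a=cv2.resize(d["pixels"][60:260,220:420],(400,400),interpolation=2);b=cv2.resize(s["pixels"][60:260,160:360],(400,400),interpolation=2)
cv2.imwrite("pics/c3.png",np.hstack([a,b]))
```

```text
-1.6623725535621338e-05 0.0 [-0.55001304  0.30838371  0.19463009]
```

View pics/c3.png

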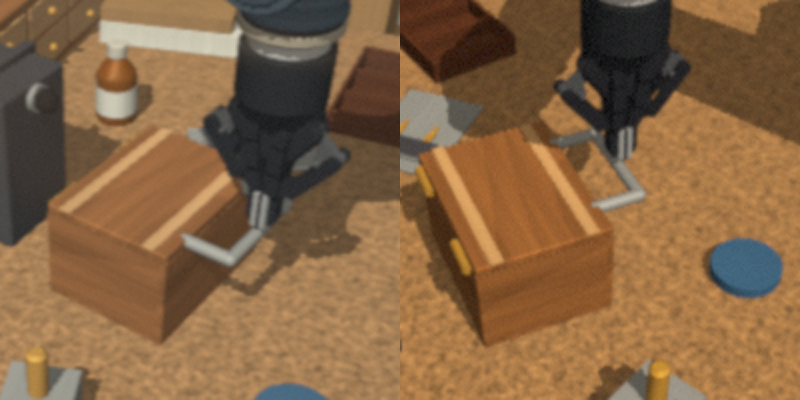

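The image shows the fingers shut with their tips right at the bar line: side (352,172), scene (270,140). The bar isn't held. Check where the TCP should project.

Run:
```python
from h import *
o=telemetry.get_obs();p=np.array(o['tool_pos'])
for n in("scene","side"):
    c=P(n)
    for z in(.081,.1,.12): print(n,z,proj(c,[p[0],p[1],z]).round(1))
    u,v=proj(c,p).astype(int)
    cv2.imwrite(f"pics/z{n}.png",cv2.resize(c["pixels"][v-35:v+15,u-33:u+34],(400,300),interpolation=0))
cv2.imwrite("pics/z.png",np.hstack([cv2.imread("pics/zscene.png"),cv2.imread("pics/zside.png")]))
```

```text
scene 0.081 [269.1 148.6]
scene 0.1 [269.4 141. ]
scene 0.12 [269.7 132.8]
side 0.081 [347.8 185.2]
side 0.1 [349.1 176.8]
side 0.12 [350.4 167.8]
```

View pics/z.png

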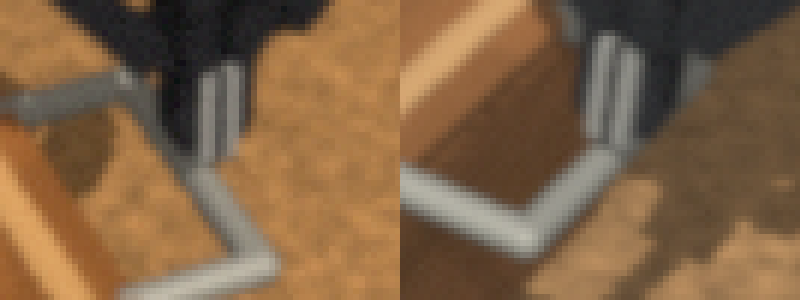

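Run:
```python
from h import *
s=P("scene");d=P("side")
print("open",tri((s,(253.3,134.6)),(d,(265.4,120.8))),"L/R",tri((s,(225,146)),(d,(239,114))),tri((s,(281.7,123.2)),(d,(291.9,127.5))))
print("shut",tri((s,(271.8,141.1)),(d,(352.3,175.2))))
print(proj(s,[.55,0,.2021]),proj(d,[.55,0,.2021]))
o=telemetry.get_obs();print({k:np.round(v,3).tolist() for k,v in o.items()})
```

```text
open [5.48118745e-01 4.29679635e-04 2.41162759e-01] L/R [ 0.59471121 -0.0024917   0.23969514] [0.501951   0.00719259 0.2458151 ]
shut [ 0.43035188 -0.10625847  0.10222414]
[251.73235573 153.79482655] [263.78912629 143.39221411]
{'t': 2.3, 'joints': [-0.345, 0.353, 2.015, 0.0, 0.773, -0.16], 'dq': [-0.001, -0.0, -0.001, 0.0, -0.001, -0.001], 'joint_efforts': [-0.001, -42.819, -21.205, -0.0, 0.002, -0.0], 'tool_pos': [0.435, -0.107, 0.081], 'tool_rot': [0.769, 0.639, -0.0, -0.0], 'ft_force': [-0.422, -0.165, -0.155], 'wrist_torque': [-0.018, -0.02, -0.046], 'grip_force': 0.0, 'finger_gap': -0.0}
```

The visible fingertips end about 22 mm short of the reported TCP (z about 0.103, against 0.081 reported), so the fingers shut just above the bar. I'll open, go 22 mm lower and grip again.

step_arm --increments '[{"slide": [0,0,0],"spin": 0},{"slide": [0,0,0],"spin": 0},{"slide": [0,0,0],"spin": 0},{"slide": [0,0,0],"spin": 0},{"slide": [0,0,5],"spin": 0}]' --hand 0.45

```text
t: 2.8
tool_pos: [0.4351, -0.1072, 0.0758]
tool_rot: [0.769, 0.639, 0.0, 0.0]
ft_force: [0.3, -1.4, -0.1]
finger_gap: 0.038
grip_force: 0.0
```

step_arm --increments '[{"slide": [0,0,5],"spin": 0},{"slide": [0,0,10],"spin": 0},{"slide": [0,0,17],"spin": 0},{"slide": [0,0,17],"spin": 0},{"slide": [0,0,17],"spin": 0}]'

```text
t: 3.3
tool_pos: [0.4346, -0.107, 0.0584]
tool_rot: [0.769, 0.639, -0.0, -0.0]
ft_force: [-0.4, -0.3, 0.3]
finger_gap: 0.0385
grip_force: 0.0
```

step_arm --increments '[{"slide": [0,0,0],"spin": 0},{"slide": [0,0,0],"spin": 0},{"slide": [0,0,0],"spin": 0},{"slide": [0,0,0],"spin": 0},{"slide": [0,0,0],"spin": 0}]' --hand 0 --grip_force 25

```text
t: 3.8
tool_pos: [0.4375, -0.1077, 0.0596]
tool_rot: [0.769, 0.639, 0.002, 0.003]
ft_force: [10.7, 0.7, -1.8]
finger_gap: 0.0106
grip_force: 27.3
```

```bash
python3 -c "
import numpy as np
for t in np.arange(0,2.25,.1):
    print('%.2f %.1f %.1f'%(t,175-172*np.cos(t)+5*np.sin(t),172*np.sin(t)+5*np.cos(t)-5))"
```

```text
0.00 3.0 0.0
0.10 4.4 17.1
0.20 7.4 34.1
0.30 12.2 50.6
0.40 18.5 66.6
0.50 26.5 81.8
0.60 35.9 96.2
0.70 46.7 109.6
0.80 58.8 121.9
0.90 72.0 132.8
1.00 86.3 142.4
1.10 101.4 150.6
1.20 117.3 157.1
1.30 133.8 162.1
1.40 150.7 165.3
1.50 167.8 166.9
1.60 185.0 166.8
1.70 202.1 164.9
1.80 218.9 161.4
1.90 235.3 156.1
2.00 251.1 149.3
2.10 266.1 140.9
2.20 280.3 131.1
```

step_arm --increments '[{"slide": [0,4,-17],"spin": 0},{"slide": [0,7,-34],"spin": 0},{"slide": [0,12,-51],"spin": 0},{"slide": [0,18,-66],"spin": 0},{"slide": [0,18,-66],"spin": 0}]'

```text
t: 4.3
tool_pos: [0.4518, -0.1103, 0.1258]
tool_rot: [0.769, 0.639, -0.001, -0.001]
ft_force: [-7.2, -0.3, 0.2]
finger_gap: 0.0109
grip_force: 26.5
```

step_arm --increments '[{"slide": [0,7,-15],"spin": 0},{"slide": [0,16,-30],"spin": 0},{"slide": [0,27,-43],"spin": 0},{"slide": [0,39,-55],"spin": 0},{"slide": [0,52,-66],"spin": 0}]'

```text
t: 4.8
tool_pos: [0.5005, -0.1196, 0.1918]
tool_rot: [0.769, 0.639, -0.003, -0.003]
ft_force: [-12.7, -1.2, 14.2]
finger_gap: 0.0112
grip_force: 26.7
```

step_arm --increments '[{"slide": [0,14,-10],"spin": 0},{"slide": [0,29,-18],"spin": 0},{"slide": [0,45,-24],"spin": 0},{"slide": [0,62,-29],"spin": 0},{"slide": [0,62,-29],"spin": 0}]'

```text
t: 5.3
tool_pos: [0.5664, -0.1321, 0.222]
tool_rot: [0.769, 0.639, 0.001, 0.002]
ft_force: [-4.8, 0.1, 16.9]
finger_gap: 0.0107
grip_force: 28.7
```

step_arm --increments '[{"slide": [0,8,-5],"spin": 0},{"slide": [0,17,-6],"spin": 0},{"slide": [0,34,-8],"spin": 0},{"slide": [0,51,-8],"spin": 0},{"slide": [0,51,-8],"spin": 0}]'

```text
t: 5.8
tool_pos: [0.6165, -0.1415, 0.2281]
tool_rot: [0.769, 0.639, 0.0, 0.001]
ft_force: [-1.4, -3.6, 5.8]
finger_gap: 0.0106
grip_force: 26.9
```

step_arm --increments '[{"slide": [0,8,0],"spin": 0},{"slide": [0,13,1],"spin": 0},{"slide": [0,17,1],"spin": 0},{"slide": [0,21,2],"spin": 0},{"slide": [0,25,3],"spin": 0}]'

```text
t: 6.3
tool_pos: [0.6396, -0.1456, 0.2249]
tool_rot: [0.769, 0.639, 0.0, 0.0]
ft_force: [-1.3, -5.3, 4.5]
finger_gap: 0.0106
grip_force: 27.0
```

Run:
```python
from h import *
d=P("side");s=P("scene")
a=cv2.resize(d["pixels"][40:240,160:360],(400,400),interpolation=2);b=cv2.resize(s["pixels"][50:250,70:270],(400,400),interpolation=2)
cv2.imwrite("pics/c4.png",np.hstack([a,b]));print(telemetry.get_obs()["ft_force"])
```

```text
[-1.53904076 -6.5449159   4.52654802]
```

View pics/c4.png

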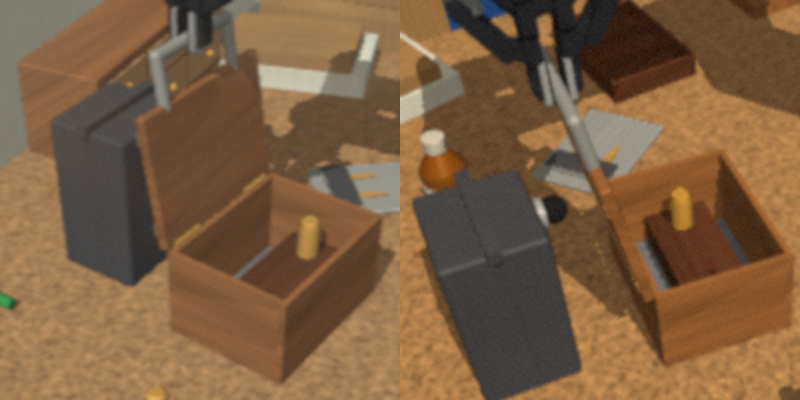

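The lid is held at about 1.75 rad, and the buffer's black tip (scene crop 552,208) still has a gap to it. The block hasn't moved. The fixed mandrel can be seen in the open case.

step_arm --increments '[{"slide": [-1,4,1],"spin": 0},{"slide": [-1,8,2],"spin": 0},{"slide": [-1,12,3],"spin": 0},{"slide": [-1,16,4],"spin": 0},{"slide": [-1,16,4],"spin": 0}]'

```text
t: 6.9
tool_pos: [0.6553, -0.1488, 0.2203]
tool_rot: [0.769, 0.639, 0.0, -0.0]
ft_force: [2.1, 4.1, 3.8]
finger_gap: 0.0105
grip_force: 27.2
```

step_arm --increments '[{"slide": [0,3,1],"spin": 0},{"slide": [0,6,2],"spin": 0},{"slide": [0,9,3],"spin": 0},{"slide": [0,9,3],"spin": 0},{"slide": [0,9,3],"spin": 0}]'

```text
t: 7.4
tool_pos: [0.6637, -0.1504, 0.2172]
tool_rot: [0.769, 0.639, 0.0, -0.0]
ft_force: [1.6, 5.3, 2.0]
finger_gap: 0.0109
grip_force: 27.3
```

step_arm --increments '[{"slide": [1,3,1],"spin": 0},{"slide": [1,5,2],"spin": 0},{"slide": [1,8,3],"spin": 0},{"slide": [1,8,3],"spin": 0},{"slide": [1,8,3],"spin": 0}]'

```text
t: 7.9
tool_pos: [0.6714, -0.1517, 0.2142]
tool_rot: [0.769, 0.639, -0.0, -0.0]
ft_force: [0.1, -2.6, -1.4]
finger_gap: 0.0108
grip_force: 27.0
```

Run:
```python
from h import *
d=P("side");s=P("scene")
b=cv2.resize(s["pixels"][80:190,110:220],(500,500),interpolation=2)
cv2.imwrite("pics/c5.png",b);print(telemetry.get_obs()["ft_force"])
```

```text
[-1.12833288 -2.0796911  -1.3866158 ]
```

View pics/c5.png

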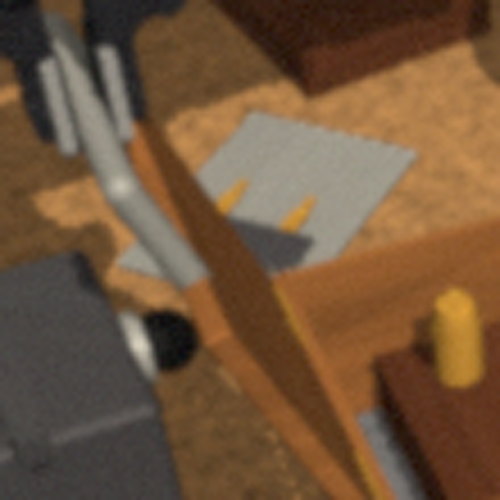

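The rubber tip (crop 170,340) is now nearly touching the lid's outer face. I'll go on in smaller steps and watch the x force.

step_arm --increments '[{"slide": [0,1,0.5],"spin": 0},{"slide": [0,2,1],"spin": 0},{"slide": [0,3,1.5],"spin": 0},{"slide": [0,3,1.5],"spin": 0},{"slide": [0,3,1.5],"spin": 0}]'

```text
t: 8.5
tool_pos: [0.6746, -0.1523, 0.213]
tool_rot: [0.769, 0.639, -0.0, 0.0]
ft_force: [-2.6, -5.8, -1.9]
finger_gap: 0.0112
grip_force: 26.8
```

step_arm --increments '[{"slide": [0,1,0.5],"spin": 0},{"slide": [0,2,1],"spin": 0},{"slide": [0,2,1],"spin": 0},{"slide": [0,2,1],"spin": 0},{"slide": [0,2,1],"spin": 0}]'

```text
t: 9.0
tool_pos: [0.6765, -0.1527, 0.2121]
tool_rot: [0.769, 0.639, -0.0, 0.0]
ft_force: [-1.6, -5.0, -1.1]
finger_gap: 0.0112
grip_force: 26.8
```

step_arm --increments '[{"slide": [0,1,0.5],"spin": 0},{"slide": [0,2,1],"spin": 0},{"slide": [0,3,1.5],"spin": 0},{"slide": [0,3,1.5],"spin": 0},{"slide": [0,3,1.5],"spin": 0}]'

```text
t: 9.5
tool_pos: [0.6796, -0.1532, 0.2108]
tool_rot: [0.769, 0.639, -0.0, 0.0]
ft_force: [-2.0, -5.7, -0.9]
finger_gap: 0.0109
grip_force: 26.8
```

step_arm --increments '[{"slide": [-1,1,0.5],"spin": 0},{"slide": [-1,2,1],"spin": 0},{"slide": [-1,2,1],"spin": 0},{"slide": [-1,2,1],"spin": 0},{"slide": [-1,2,1],"spin": 0}]'

```text
t: 10.0
tool_pos: [0.6815, -0.1537, 0.2098]
tool_rot: [0.769, 0.639, 0.0, -0.0]
ft_force: [0.6, 4.4, 0.5]
finger_gap: 0.0105
grip_force: 27.0
```

step_arm --increments '[{"slide": [0.5,1,0.5],"spin": 0},{"slide": [0.5,2,1],"spin": 0},{"slide": [0.5,3,1.5],"spin": 0},{"slide": [0.5,4,2],"spin": 0},{"slide": [0.5,4,2],"spin": 0}]'

```text
t: 10.5
tool_pos: [0.6856, -0.1545, 0.2076]
tool_rot: [0.769, 0.639, 0.0, 0.0]
ft_force: [2.0, 1.0, 1.9]
finger_gap: 0.0105
grip_force: 27.1
```

step_arm --increments '[{"slide": [0,1,0.5],"spin": 0},{"slide": [0,2,1],"spin": 0},{"slide": [0,3,1.5],"spin": 0},{"slide": [0,3,1.5],"spin": 0},{"slide": [0,3,1.5],"spin": 0}]'

```text
t: 11.0
tool_pos: [0.6883, -0.155, 0.2061]
tool_rot: [0.769, 0.639, 0.0, 0.0]
ft_force: [1.3, 0.7, 2.9]
finger_gap: 0.0105
grip_force: 27.2
```

step_arm --increments '[{"slide": [0,1,0.6],"spin": 0},{"slide": [0,2,1.2],"spin": 0},{"slide": [0,3,1.8],"spin": 0},{"slide": [0,3,1.8],"spin": 0},{"slide": [0,3,1.8],"spin": 0}]'

```text
t: 11.5
tool_pos: [0.6912, -0.1556, 0.2043]
tool_rot: [0.769, 0.639, 0.0, 0.0]
ft_force: [1.1, 1.0, 2.6]
finger_gap: 0.011
grip_force: 27.2
```

step_arm --increments '[{"slide": [0,1,0.6],"spin": 0},{"slide": [0,2,1.2],"spin": 0},{"slide": [0,3,1.8],"spin": 0},{"slide": [0,3,1.8],"spin": 0},{"slide": [0,3,1.8],"spin": 0}]'

```text
t: 12.0
tool_pos: [0.694, -0.1561, 0.2024]
tool_rot: [0.769, 0.639, -0.0, -0.0]
ft_force: [-0.9, 0.6, 2.2]
finger_gap: 0.0109
grip_force: 27.3
```

step_arm --increments '[{"slide": [0,1,0.6],"spin": 0},{"slide": [0,2,1.2],"spin": 0},{"slide": [0,2,1.2],"spin": 0},{"slide": [0,2,1.2],"spin": 0},{"slide": [0,2,1.2],"spin": 0}]'

```text
t: 12.5
tool_pos: [0.6949, -0.1563, 0.2018]
tool_rot: [0.769, 0.639, -0.001, -0.001]
ft_force: [-9.5, 3.3, 9.2]
finger_gap: 0.0112
grip_force: 28.0
```

Contact: the x force jumped to -9.5 N and the tool stopped short. I'll back off 2 mm and release.

step_arm --increments '[{"slide": [0,-1,-0.6],"spin": 0},{"slide": [0,-1.7,-1.1],"spin": 0},{"slide": [0,-1.7,-1.1],"spin": 0},{"slide": [0,-1.7,-1.1],"spin": 0}]'

```text
t: 12.9
tool_pos: [0.6943, -0.1562, 0.2023]
tool_rot: [0.769, 0.639, -0.0, -0.0]
ft_force: [-2.8, 0.6, 3.7]
finger_gap: 0.0105
grip_force: 27.4
```

step_arm --increments '[{"slide": [0,0,0],"spin": 0},{"slide": [0,0,0],"spin": 0},{"slide": [0,0,0],"spin": 0},{"slide": [0,0,0],"spin": 0}]' --hand 0.4

```text
t: 13.3
tool_pos: [0.6945, -0.1562, 0.2022]
tool_rot: [0.769, 0.639, -0.0, -0.0]
ft_force: [0.5, -0.4, -0.0]
finger_gap: 0.0348
grip_force: 0.0
```

step_arm --increments '[{"slide": [0,0,-15],"spin": 0},{"slide": [0,0,-45],"spin": 0},{"slide": [0,0,-80],"spin": 0},{"slide": [20,-30,-80],"spin": 0},{"slide": [45,-60,-80],"spin": 0}]'

```text
t: 13.8
tool_pos: [0.6436, -0.1012, 0.2844]
tool_rot: [0.77, 0.638, 0.001, 0.001]
ft_force: [-0.4, 0.8, -0.1]
finger_gap: 0.0343
grip_force: 0.0
```

step_arm --increments '[{"slide": [25,-30,0],"spin": 0},{"slide": [50,-60,0],"spin": 0},{"slide": [75,-80,0],"spin": 0},{"slide": [75,-80,0],"spin": 0},{"slide": [75,-80,0],"spin": 0}]'

```text
t: 14.3
tool_pos: [0.5792, -0.0122, 0.2837]
tool_rot: [0.769, 0.639, 0.001, 0.001]
ft_force: [0.5, -0.0, -0.6]
finger_gap: 0.0343
grip_force: 0.0
```

```bash
cat > m.py <<'E'
from h import *
def yel(c):
    h=cv2.cvtColor(cv2.GaussianBlur(c["pixels"],(3,3),0),cv2.COLOR_BGR2HSV)
    m=cv2.inRange(h,(14,150,110),(30,255,255))
    n,l,st,ce=cv2.connectedComponentsWithStats(m)
    return [(st[i].tolist(),ce[i].round(1).tolist()) for i in range(1,n) if st[i,4]>25]
E
python3 - <<'E'
from m import *
o=telemetry.get_obs();print(o["tool_pos"],o["ft_force"])
C={n:P(n,f"pics/{n}6.png") for n in("scene","side","wrist")}
for n in C: print(n,yel(C[n]))
for X in ([.5495,-.091,.044],[.5357,-.165,.084],[.547,.101,.09]): print(X,[proj(C[n],X).round(1).tolist() for n in C])
# dark circles in wrist
w=C["wrist"];g=cv2.cvtColor(w["pixels"],cv2.COLOR_BGR2GRAY);u,v=proj(w,[.5495,-.091,.044]).astype(int)
print(g[v-24:v+24:3,u-24:u+24:3])
E
```

```text
[ 0.57915632 -0.01219032  0.28374619] [ 0.45059784 -0.02624292 -0.55161926]
scene [([3, 0, 11, 10, 34], [8.9, 3.6]), ([15, 1, 17, 14, 57], [21.9, 7.6]), ([287, 0, 16, 11, 69], [292.8, 2.7]), ([326, 0, 13, 8, 51], [332.3, 2.7]), ([347, 0, 37, 23, 381], [362.0, 11.7]), ([6, 14, 10, 12, 36], [10.8, 20.6]), ([22, 17, 17, 14, 55], [29.3, 23.3]), ([49, 23, 11, 11, 45], [53.2, 27.5]), ([59, 33, 12, 8, 35], [64.5, 36.8]), ([275, 37, 8, 12, 37], [279.4, 42.1]), ([427, 38, 14, 9, 43], [433.3, 42.2]), ([422, 45, 17, 14, 105], [430.3, 50.9]), ([16, 52, 10, 8, 27], [20.5, 55.6]), ([144, 54, 21, 10, 29], [152.2, 58.2]), ([18, 64, 7, 11, 35], [21.0, 69.1]), ([53, 85, 8, 6, 29], [56.5, 87.1]), ([0, 97, 10, 14, 73], [3.4, 102.3]), ([0, 112, 53, 119, 750], [28.5, 173.3]), ([126, 117, 16, 22, 64], [132.5, 127.7]), ([176, 121, 94, 114, 833], [234.7, 178.4]), ([77, 123, 27, 22, 333], [89.7, 133.4]), ([0, 124, 9, 9, 29], [4.4, 128.7]), ([220, 132, 7, 7, 31], [223.1, 134.9]), ([2, 134, 12, 15, 39], [7.3, 140.9]), ([198, 136, 28, 30, 320], [210.4, 151.3]), ([173, 147, 9, 13, 54], [177.2, 153.1]), ([17, 151,
[... 1825 characters left out ...]
  36  33  37  36  34  36  67]
 [ 38  39  37  36  38  37  34  38  38  37  33  38  37  35  35  70]
 [ 37  38  38  37  38  37  35  38  37  36  33  37  36  34  33  66]
 [ 42  34  40  41  43  33  42  37  33  41  36  34  36  38  36  60]
 [ 57  61  63  59  60  57  55  58  59  58  51  59  54  53  53  61]
 [ 57  61  61  58  60  56  32  25  59  58  51  57  56  54  53  58]
 [ 58  60  60  60  58  56  26  32  37  58  50  57  54  53  51  63]
 [ 58  61  61  60  59  57  44  41  56  58  50  57  55  53  52  76]
 [ 59  61  61  61  59  57  55  56  58  58  50  58  54  53  51  58]
 [ 54  62  60  60  59  57  56  56  58  59  51  54  54  54  51  83]
 [ 48  61  60  61  59  55  56  57  57  57  50  54  55  52  53  56]]
```

Run:
```python
from m import *
np.set_printoptions(precision=4,suppress=True,linewidth=160)
C={n:P(n) for n in("wrist","scene","side")}
w=C["wrist"];g=cv2.cvtColor(w["pixels"],cv2.COLOR_BGR2GRAY)
r=(g[217:236,233:256]<46).astype(np.uint8);n,l,st,ce=cv2.connectedComponentsWithStats(r)
for i in range(1,n): 
    if st[i,4]>15: print(st[i],ce[i]+[233,217],onz(w,ce[i]+[233,217],.044))
p=onz(w,(243,224),.044)
for k in("scene","side"):
    u,v=proj(C[k],p).round().astype(int);print(k,u,v);print(cv2.cvtColor(C[k]["pixels"],cv2.COLOR_BGR2GRAY)[v-9:v+10,u-10:u+11])
# mandrels in wrist: circles of top
for b in([202,56,15,16],[235,267,14,28]):
    x,y,ww,h=b;print(w["pixels"][y-3:y+h+3:2,x+ww//2].tolist())
print("mandrel",onz(w,(208.8,62.5),.09))
```

```text
[ 5  3  9  9 53] [242.283  223.9057] [ 0.5415 -0.1021  0.044 ]
scene 225 185
[[ 65  66  64  66  62  62  60  62  62  61  63  64  67  66  64  64  69  66  65  64  63]
 [ 64  62  65  64  61  65  63  61  63  69  65  65  67  68  68  69  67  66  67  67  64]
 [ 60  62  64  68  63  60  62  57  59  63  68  63  66  65  66  67  66  70  64  64  64]
 [ 63  64  64  66  63  62  59  60  63  65  66  65  63  65  66  69  68  63  70  66  65]
 [ 62  60  66  67  62  66  61  65  62  59  63  59  67  67  65  65  69  68  67  67  64]
 [ 62  62  63  64  67  64  67  64  61  61  62  66  65  63  67  67  65  64  68  65  62]
 [ 59  58  64  64  65  66  65  63  62  63  63  63  65  65  68  65  65  68  68  70  66]
 [ 58  57  63  62  64  67  65  63  67  59  63  61  58  63  64  67  62  65  66  66  70]
 [ 61  57  60  65  67  63  64  61  63  57  53  58  57  64  65  61  64  69  73  78  79]
 [ 60  54  57  60  62  67  58  60  56  54  57  50  45  59  65  70  74  82  86  92  98]
 [ 61  57  59  58  63  61  60  55  56  54  53  48  60  68  82  86  94 101 107 104 108]
 [ 62  63  55  58  60  67  64  61  68  66  70  73  85  96 102 106 
[... 2070 characters left out ...]
106 103 100 101 100 101  98  99  99  98 100 103 101]
 [ 98 100  99 101 102 104 104 104 105 105 106 107 104 101 104 101 101 103 102 101 102]
 [ 99 100 100 101 103 100 101 102 103 106 107 104 106 107 106 105 105 106 104 103 100]]
[[147, 156, 164], [78, 146, 196], [46, 141, 205], [54, 153, 220], [50, 149, 216], [52, 147, 213], [50, 147, 210], [52, 148, 214], [40, 105, 157], [29, 69, 105], [42, 60, 78]]
[[23, 42, 86], [22, 43, 88], [35, 106, 159], [33, 102, 155], [34, 102, 157], [34, 103, 157], [31, 100, 155], [33, 103, 156], [35, 113, 169], [38, 116, 178], [58, 183, 238], [43, 138, 205], [43, 137, 202], [43, 136, 201], [42, 137, 204], [35, 115, 176], [25, 53, 97]]
mandrel [0.5481 0.1026 0.09  ]
```

step_arm --increments '[{"slide": [40,-6,-10],"spin": 0},{"slide": [80,-12,-20],"spin": 0},{"slide": [120,-18,-30],"spin": 0},{"slide": [160,-25,-40],"spin": 0},{"slide": [200,-31,-46],"spin": 0}]'

```text
t: 15.1
tool_pos: [0.5854, 0.1912, 0.3292]
tool_rot: [0.77, 0.639, 0.0, 0.0]
ft_force: [0.6, 0.1, -0.4]
finger_gap: 0.0344
grip_force: 0.0
```

step_arm --increments '[{"slide": [0,0,0],"spin": 0},{"slide": [0,0,0],"spin": 0}]'

```text
t: 15.3
tool_pos: [0.5853, 0.1901, 0.3281]
tool_rot: [0.769, 0.639, -0.0, 0.0]
ft_force: [0.4, 0.1, -0.5]
finger_gap: 0.0337
grip_force: 0.0
```

Run:
```python
from m import *
np.set_printoptions(precision=4,suppress=True,linewidth=200)
o=telemetry.get_obs();print(o["tool_pos"],o["tool_rot"])
w=P("wrist","pics/w7.png");print([y for y in yel(w) if y[0][4]<3000])
u,v=proj(w,[.5481,.1026,.09]).round().astype(int);print(u,v);print(w["pixels"][v-16:v+17,u-12:u+13,2])
C={n:P(n) for n in("scene","side")}
print([ (y,onz(C["side"],(y[1][0],y[0][1]+3),.09)) for y in yel(C["side"])])
```

```text
[0.5853 0.1901 0.3281] [ 0.7691  0.6392 -0.0003  0.    ]
[([241, 0, 34, 71, 1597], [258.0, 36.7]), ([463, 18, 49, 30, 981], [487.3, 33.3]), ([203, 105, 33, 51, 941], [217.1, 133.7]), ([256, 123, 36, 58, 1208], [274.3, 148.2]), ([210, 148, 54, 34, 1070], [238.5, 166.0]), ([237, 208, 12, 21, 196], [242.5, 218.3]), ([91, 322, 19, 25, 208], [100.5, 333.2]), ([111, 338, 41, 46, 499], [134.0, 365.0])]
243 223
[[146 147 144 149 151 151 147 148 149 148 143 142 141 141 143 146 148 147 148 147 149 149 148 146 147]
 [147 148 146 146 151 151 152 147 142 139 132 134 136 135 133 130 137 145 149 149 147 147 149 148 147]
 [147 147 147 145 148 150 153 138 116 120 131 137 137 139 134 126 120 131 147 149 148 148 148 148 146]
 [149 147 149 146 147 151 152 130 115 127 134 137 136 137 133 126 117 110 132 151 150 148 147 149 148]
 [150 146 148 147 147 151 141 116 116 129 135 138 137 137 132 125 116  97 116 149 150 149 147 149 148]
 [151 148 147 147 145 148 133 112 123 132 136 138 136 135 131 123 115  96 106 140 150 150 149 147 149]
 [151 150 147 148 148 149 129 110 127 132 137 138 136 134 130 123 114  94 1
[... 2166 characters left out ...]
108 109 112 110 106 105]
 [161 167 166 156 148 147 144 134 117 108 101 106 103 101 103  93  82  84  94  98  98 102 107 110 109]
 [143 151 167 171 147 126 113  97  83  91 100 109 105 102 105  99  86  84  90  91  93 102 112 115 115]
 [149 143 161 186 164 115  93  84  80  89  97 103  98  94 105 101  91  87  87  89  95 108 116 117 111]
 [174 171 166 174 188 162 100  95  91  92  96 100  95  87  92  97  97  96  91  89  95 103 108 104  96]
 [189 186 175 163 169 143  89  88  91  96 101 100  91  86  89  97 101 102  99  94  93  95 100 100  86]]
[(([309, 150, 10, 20, 143], [313.5, 160.9]), array([ 0.5227, -0.1613,  0.09  ])), (([233, 234, 10, 23, 159], [238.1, 244.8]), array([0.5452, 0.1021, 0.09  ]))]
```

Run:
```python
from m import *
w=P("wrist");m=onz(w,(242.1,222.3),.09);h=np.array([.5415,-.1021]);print(m,h-m[:2])
t=np.array(telemetry.get_obs()["tool_pos"]);q=Ro.from_quat(telemetry.get_obs()["tool_rot"]).as_matrix()
print("tool delta to mandrel",q.T@(m-t)*1000)
```

```text
[0.54748589 0.10224056 0.09      ] [-0.00598589 -0.20434056]
tool delta to mandrel [-91.85528907 -21.13771032 238.2458352 ]
```

step_arm --increments '[{"slide": [-30,-7,45],"spin": 0},{"slide": [-60,-14,90],"spin": 0},{"slide": [-80,-18,130],"spin": 0},{"slide": [-92,-20,170],"spin": 0},{"slide": [-92,-20,200],"spin": 0}]' --hand 0.5

```text
t: 16.0
tool_pos: [0.547, 0.1006, 0.126]
tool_rot: [0.77, 0.638, -0.001, -0.001]
ft_force: [1.0, -0.0, -0.2]
finger_gap: 0.0426
grip_force: 0.0
```

step_arm --increments '[{"slide": [0,0,0],"spin": 0},{"slide": [0,0,25],"spin": 0},{"slide": [0,0,50],"spin": 0},{"slide": [0,0,75],"spin": 0},{"slide": [0,0,75],"spin": 0}]'

```text
t: 16.5
tool_pos: [0.548, 0.1028, 0.0526]
tool_rot: [0.77, 0.639, -0.001, -0.001]
ft_force: [-0.8, -0.5, -0.2]
finger_gap: 0.0427
grip_force: 0.0
```

step_arm --increments '[{"slide": [0,0,7],"spin": 0},{"slide": [0,0,14],"spin": 0},{"slide": [0,0,20],"spin": 0},{"slide": [0,0,20],"spin": 0}]'

```text
t: 16.9
tool_pos: [0.5485, 0.1031, 0.0332]
tool_rot: [0.769, 0.639, -0.0, -0.0]
ft_force: [-0.1, -0.1, 0.4]
finger_gap: 0.0428
grip_force: 0.0
```

Closing on the mandrel.

step_arm --increments '[{"slide": [0,0,0],"spin": 0},{"slide": [0,0,0],"spin": 0},{"slide": [0,0,0],"spin": 0},{"slide": [0,0,0],"spin": 0},{"slide": [0,0,0],"spin": 0}]' --hand 0 --grip_force 30

```text
t: 17.4
tool_pos: [0.5488, 0.1031, 0.0338]
tool_rot: [0.769, 0.639, 0.0, 0.0]
ft_force: [-1.9, -0.1, 5.2]
finger_gap: 0.0166
grip_force: 29.5
```

step_arm --increments '[{"slide": [0,0,-5],"spin": 0},{"slide": [0,0,-20],"spin": 0},{"slide": [0,0,-45],"spin": 0},{"slide": [0,0,-80],"spin": 0},{"slide": [0,0,-110],"spin": 0}]' --grip_force 40

```text
t: 17.9
tool_pos: [0.5487, 0.1031, 0.1459]
tool_rot: [0.769, 0.639, 0.0, 0.0]
ft_force: [-0.4, 0.5, -1.6]
finger_gap: 0.0163
grip_force: 39.1
```

step_arm --increments '[{"slide": [-45,7,0],"spin": 0},{"slide": [-90,14,0],"spin": 0},{"slide": [-135,21,0],"spin": 0},{"slide": [-175,27,0],"spin": 0},{"slide": [-202,31,0],"spin": 0}]'

```text
t: 18.4
tool_pos: [0.5417, -0.1037, 0.1445]
tool_rot: [0.77, 0.638, 0.0, 0.0]
ft_force: [0.7, 0.7, -1.5]
finger_gap: 0.0164
grip_force: 39.1
```

step_arm --increments '[{"slide": [0,0,0],"spin": 0},{"slide": [0,0,10],"spin": 0},{"slide": [0,0,25],"spin": 0},{"slide": [0,0,40],"spin": 0},{"slide": [0,0,40],"spin": 0}]'

```text
t: 18.9
tool_pos: [0.5407, -0.0996, 0.1015]
tool_rot: [0.769, 0.639, -0.001, -0.002]
ft_force: [-0.2, 0.2, -1.0]
finger_gap: 0.0167
grip_force: 39.1
```

Run:
```python
from m import *
np.set_printoptions(precision=4,suppress=True,linewidth=220)
o=telemetry.get_obs();print(o["tool_pos"],o["ft_force"],o["finger_gap"])
w=P("wrist","pics/w8.png");print([y for y in yel(w) if y[0][4]<3000 and y[0][1]>120])
t=np.array(o["tool_pos"]);tip=[t[0]-.001,t[1]-.001,t[2]+.010-.0338]
for n in("scene","side"): 
    c=P(n,f"pics/{n}8.png");print(n,proj(c,tip),[y for y in yel(c) if 180<y[0][0]<330 and 100<y[0][1]<220])
print("hole px",proj(w,[.5415,-.1021,.044]),"tip px",proj(w,tip),"top",proj(w,[tip[0],tip[1],tip[2]+.08]))
```

```text
[ 0.5407 -0.0996  0.1015] [-0.2166  0.2432 -1.0216] 0.016679047040207506
[([238, 208, 40, 85, 2553], [257.0, 254.7]), ([249, 303, 25, 27, 471], [260.9, 316.8]), ([115, 316, 24, 28, 296], [126.5, 329.3])]
scene [225.5206 172.7565] [([200, 134, 69, 101, 652], [244.1, 196.0]), ([219, 136, 11, 39, 260], [224.2, 154.5]), ([205, 145, 9, 19, 117], [208.9, 154.4]), ([185, 173, 15, 28, 132], [191.4, 187.6]), ([202, 199, 11, 19, 67], [206.8, 208.7])]
side [292.5446 173.1194] [([289, 133, 9, 39, 130], [292.4, 153.1]), ([246, 152, 14, 11, 52], [252.8, 156.6]), ([311, 153, 8, 15, 46], [314.2, 160.5])]
hole px [259.5127 198.4919] tip px [256.4856 211.9428] top [255.1454 277.4487]
```

step_arm --increments '[{"slide": [-0.6,1.2,0],"spin": 0},{"slide": [-1.2,2.4,0],"spin": 0},{"slide": [-1.2,2.4,0],"spin": 0},{"slide": [-1.2,2.4,0],"spin": 0}]'

```text
t: 19.45
tool_pos: [0.5442, -0.1029, 0.1036]
tool_rot: [0.769, 0.639, 0.0, 0.0]
ft_force: [-0.4, -0.2, -1.9]
finger_gap: 0.0167
grip_force: 39.1
```

Run:
```python
from m import *
np.set_printoptions(precision=4,suppress=True,linewidth=220)
o=telemetry.get_obs();print(o["tool_pos"],o["tool_rot"],o["ft_force"])
w=P("wrist","pics/w9.png");g=w["pixels"]
print("hole px",proj(w,[.5415,-.1021,.044]))
print(g[180:224:1,240:280:2,2])
```

```text
[ 0.5442 -0.1029  0.1036] [0.7694 0.6387 0.0001 0.0001] [-0.4341 -0.1505 -1.863 ]
hole px [253.8958 194.3645]
[[118  97 118 114 113 109 107 102 116  78  80 123 121 119 111 107 101  98  74  77]
 [116 117 113 109 110 107 105 102 113 122 121 118 116 114 112 105 100  96 114 118]
 [117 115 113 109 109 108 104 102 113 118 116 116 116 115 112 107 100  95 108 113]
 [116 114 112 110 110 109 105 101 113 116 116 116 116 114 111 105 101  98 109 112]
 [116 114 113 110 110 108 106 102 113 117 116 116 116 115 111 107 101  96 107 112]
 [116 114 112 110 110 109 105 103 115 116 116 116 116 114 111 107 101  94 108 113]
 [117 115 113 109 111 109 108 101 116 118 116 116 117 114 111 106 100  96 111 111]
 [115 115 111 110 111 109 101  81  99 114 119 115 115 115 112 105 100  96 109 112]
 [114 114 113 109 113  93  67  56  59  81 118 116 115 113 111 108 100  96 111 113]
 [116 114 112 110 108  61  61  68  66  55 100 118 117 115 112 107 100  96 110 113]
 [116 115 112 111  77  46  46  52  52  44  72 117 114 115 112 107  98  96 110 114]
 [116 115 113 113  61  45  49  51  50  48  50 105 117 115 110 106  99  98 110
[... 1962 characters left out ...]
26 113 117 112 108 101  98 102 111]
 [116 116 113 113 114 128 159 168 170 168 154 128 112 117 114 107 102  99 104 112]
 [117 115 114 113 114 131 159 168 166 155 156 129 109 117 112 108 101  98 103 112]
 [117 116 113 113 112 132 176 171 157 131 165 133 105 117 114 108 102  98 103 113]
 [117 115 114 112 110 142 208 176 174 174 177 158 116 114 113 106 101  98 104 113]
 [117 116 113 111 121 158 171 176 171 172 175 174 150 120 111 108 102  99 104 114]
 [117 116 111 120 155 165 172 177 173 172 174 172 167 144 113 106 102  99 104 113]
 [117 115 112 154 163 164 172 178 174 173 174 171 166 160 129 104 102 100 104 114]
 [117 114 125 160 162 163 173 178 174 173 174 171 164 158 149 105 103  99 104 115]]
```

Run:
```python
from m import *
o=telemetry.get_obs();w=P("wrist");q=Ro.from_quat(o["tool_rot"]).as_matrix();print(o["tool_pos"],q[:,0])
h=onz(w,(254.3,194.7),.044)
for z in(.0778,.0798,.0818):
    p=onz(w,(256.8,207.3),z)-.0045*q[:,0];e=q.T@np.append((h-p)[:2],0)*1000;print(h,p,e)
```

```text
[ 0.5441147  -0.10282143  0.10350971] [ 1.84023189e-01  9.82921902e-01 -1.22931713e-05]
[ 0.54169527 -0.10236295  0.044     ] [ 0.54303603 -0.10582185  0.07780006] [ 3.15309921e+00 -1.95438357e+00 -3.80689611e-04]
[ 0.54169527 -0.10236295  0.044     ] [ 0.54316336 -0.10516104  0.07980006] [ 2.48013907e+00 -1.95793181e+00 -3.73037577e-04]
[ 0.54169527 -0.10236295  0.044     ] [ 0.54329069 -0.10450022  0.08180006] [ 1.80717894e+00 -1.96148005e+00 -3.65385543e-04]
```

step_arm --increments '[{"slide": [1.8,-1.8,0],"spin": 0},{"slide": [1.8,-1.8,10],"spin": 0},{"slide": [1.8,-1.8,20],"spin": 0},{"slide": [1.8,-1.8,29],"spin": 0},{"slide": [1.8,-1.8,29],"spin": 0}]'

```text
t: 20.05
tool_pos: [0.5417, -0.1004, 0.0726]
tool_rot: [0.769, 0.639, -0.001, -0.001]
ft_force: [-0.3, 0.4, -0.2]
finger_gap: 0.0166
grip_force: 39.1
```

step_arm --increments '[{"slide": [0,0,0],"spin": 0},{"slide": [0,0,0],"spin": 0}]'

```text
t: 20.25
tool_pos: [0.5428, -0.1007, 0.0746]
tool_rot: [0.769, 0.639, 0.0, 0.0]
ft_force: [0.2, 1.2, -0.5]
finger_gap: 0.0165
grip_force: 39.1
```

Run:
```python
from m import *
np.set_printoptions(precision=4,suppress=True,linewidth=220)
o=telemetry.get_obs();print(o["tool_pos"],o["ft_force"])
w=P("wrist");print("hole",proj(w,[.5416,-.1022,.044]),"z tip",o["tool_pos"][2]-.0238)
print(w["pixels"][160:206:1,240:282:2,2])
```

```text
[ 0.5428 -0.1007  0.0746] [ 0.2163  1.2327 -0.5116]
hole [256.1405 209.2386] z tip 0.05078962962990842
[[ 72  72  72  70  69  68  68  67  72  72  72  74  73  72  72  71  71  66  66  66  64]
 [ 72  71  71  70  69  69  67  68  71  73  72  73  73  73  72  71  70  68  66  66  64]
 [ 72  71  71  70  67  69  67  67  70  71  73  74  73  74  72  69  69  70  66  63  64]
 [ 71  71  70  70  67  68  67  69  71  71  73  73  73  73  72  70  70  67  67  64  62]
 [ 71  71  70  69  69  68  67  68  70  71  72  73  72  73  72  71  67  69  65  64  64]
 [ 73  71  70  70  68  69  67  68  70  70  72  72  73  73  72  70  69  68  64  65  61]
 [ 70  72  70  70  70  68  65  68  71  71  73  72  72  73  72  69  67  69  66  63  63]
 [ 72  70  70  70  68  68  67  66  70  69  71  73  71  71  72  71  69  68  66  63  62]
 [ 72  69  69  71  69  69  66  67  70  70  71  72  70  70  73  70  70  67  64  63  63]
 [ 70  71  68  70  69  67  67  68  69  70  71  72  71  71  72  71  69  67  64  63  61]
 [ 71  71  70  68  66  67  65  67  68  70  71  72  70  70  73  70  70  67  64  63  62]
 [ 72  70  69  69  68  68  66  66  69  7
[... 2305 characters left out ...]
06]
 [117 117 117 114 112 114 110 108 104 113 120 120 119 119 119 117 115 110 104  99 105]
 [119 117 115 115 113 113 112 109 106 115 120 120 119 119 119 118 116 111 104 100 106]
 [118 117 116 115 112 113 114 112 104 113 123 121 120 119 119 118 116 109 104  99 106]
 [121 118 115 114 113 115 114 102  85  92 118 123 119 119 119 118 115 110 105  99 107]
 [118 117 117 114 113 114  94  50  49  51  85 118 121 120 119 117 116 110 105  98 106]
 [119 119 117 115 115  98  51  50  49  49  53  81 121 119 119 119 116 110 104  99 107]
 [119 120 116 114 115  71  51  52  52  53  49  57 105 121 120 118 115 110 104  98 108]
 [120 119 115 116 109  54  50  51  50  52  51  48  81 123 121 119 115 110 105 100 108]]
```

Run:
```python
from m import *
np.set_printoptions(linewidth=220)
o=telemetry.get_obs();print(o["tool_pos"])
w=P("wrist");print(w["pixels"][200:226,244:272,2])
```

```text
[ 0.54288325 -0.10078905  0.07471333]
[[116 116 114 113 113 113 113 114 114 119 116 104 105 108 114 121 122 122 121 120 119 119 120 118 119 119 117 115]
 [116 116 114 113 112 113 115 116 113 105  96  86  85  88  92 106 117 121 125 122 120 119 119 119 119 119 118 116]
 [116 116 114 113 113 116 114 109  94  64  51  51  50  50  50  59  76 100 119 122 120 120 119 118 120 119 118 117]
 [115 115 116 113 115 115  97  68  51  49  50  50  51  50  49  49  55  57  81 110 120 122 120 120 120 118 117 116]
 [116 117 115 114 116  99  72  53  49  50  52  52  52  53  53  53  49  48  58  78 106 121 120 120 119 118 117 116]
 [116 116 116 115 101  73  54  49  51  50  51  52  50  51  53  52  51  49  47  58  88 113 123 120 119 119 117 116]
 [117 116 116 110  86  57  47  50  50  48  46  44  43  43  44  47  48  49  47  51  67  99 120 122 120 118 117 117]
 [117 117 118 106  79  54  44  47  45  50  81  97  95  96  88  65  47  45  45  42  62  90 111 124 121 120 119 116]
 [116 118 116 100  68  50  44  51  74 108 161 189 184 187 175 132  89  57  42  41  52  77 108 124 121 119 117 117]
 [116 117 114 100  70  44  
[... 1228 characters left out ...]
 119 116]
 [117 114 113 115 122 140 161 172 175 180 180 178 176 174 176 178 179 179 179 168 148 134 121 117 120 120 118 118]
 [116 116 125 138 158 169 170 172 177 180 181 179 176 176 176 176 179 178 177 172 173 164 145 127 122 119 118 117]
 [116 132 158 168 166 166 169 171 177 181 182 179 177 177 178 176 177 177 175 172 170 165 164 156 135 120 117 118]
 [129 153 165 164 165 166 168 173 177 182 181 177 177 177 176 176 177 179 176 171 169 164 161 160 152 130 117 118]
 [145 163 163 163 166 166 169 174 178 182 182 178 178 178 177 177 177 178 176 172 168 164 159 159 158 140 120 117]
 [152 162 163 166 167 168 168 174 179 182 182 178 177 178 179 178 178 178 176 173 168 164 162 160 157 148 126 116]]
```

step_arm --increments '[{"slide": [-0.4,0,3],"spin": 0},{"slide": [-0.4,0,6],"spin": 0},{"slide": [-0.4,0,9],"spin": 0},{"slide": [-0.4,0,11],"spin": 0},{"slide": [-0.4,0,11],"spin": 0}]'

```text
t: 20.85
tool_pos: [0.5423, -0.101, 0.063]
tool_rot: [0.769, 0.639, -0.0, -0.0]
ft_force: [0.8, -0.5, -0.5]
finger_gap: 0.0159
grip_force: 39.1
```

step_arm --increments '[{"slide": [0,0,4],"spin": 0},{"slide": [0,0,8],"spin": 0},{"slide": [0,0,12],"spin": 0},{"slide": [0,0,16],"spin": 0},{"slide": [0,0,16],"spin": 0}]'

```text
t: 21.35
tool_pos: [0.5423, -0.101, 0.0468]
tool_rot: [0.769, 0.639, -0.0, -0.0]
ft_force: [-0.3, 0.1, -0.4]
finger_gap: 0.0161
grip_force: 39.1
```

step_arm --increments '[{"slide": [0,0,3],"spin": 0},{"slide": [0,0,6],"spin": 0},{"slide": [0,0,9],"spin": 0},{"slide": [0,0,9],"spin": 0}]'

```text
t: 21.75
tool_pos: [0.5424, -0.1011, 0.038]
tool_rot: [0.769, 0.639, -0.0, -0.0]
ft_force: [0.3, -0.5, -1.2]
finger_gap: 0.0167
grip_force: 39.1
```

step_arm --increments '[{"slide": [0,0,1.5],"spin": 0},{"slide": [0,0,3],"spin": 0},{"slide": [0,0,4.5],"spin": 0},{"slide": [0,0,5.5],"spin": 0},{"slide": [0,0,5.5],"spin": 0}]'

```text
t: 22.25
tool_pos: [0.5428, -0.1012, 0.0337]
tool_rot: [0.769, 0.639, 0.0, 0.0]
ft_force: [-4.5, 0.1, 10.9]
finger_gap: 0.0166
grip_force: 40.5
```

step_arm --increments '[{"slide": [0,0,-1],"spin": 0},{"slide": [0,0,-1],"spin": 0},{"slide": [0,0,-1],"spin": 0},{"slide": [0,0,-1],"spin": 0},{"slide": [0,0,-1],"spin": 0}]' --hand 0.4

```text
t: 22.75
tool_pos: [0.5425, -0.101, 0.0338]
tool_rot: [0.769, 0.639, -0.0, -0.0]
ft_force: [0.1, 0.9, 0.1]
finger_gap: 0.0342
grip_force: 0.0
```

step_arm --increments '[{"slide": [0,0,-10],"spin": 0},{"slide": [0,0,-30],"spin": 0},{"slide": [0,0,-65],"spin": 0},{"slide": [0,0,-105],"spin": 0},{"slide": [0,0,-145],"spin": 0}]'

```text
t: 23.25
tool_pos: [0.5423, -0.101, 0.1811]
tool_rot: [0.769, 0.639, 0.0, 0.0]
ft_force: [-0.2, 0.0, -0.7]
finger_gap: 0.034
grip_force: 0.0
```

step_arm --increments '[{"slide": [40,-10,-20],"spin": 0},{"slide": [80,-20,-40],"spin": 0},{"slide": [120,-30,-60],"spin": 0},{"slide": [160,-40,-60],"spin": 0},{"slide": [200,-60,-60],"spin": 0}]'

```text
t: 23.75
tool_pos: [0.5206, 0.1081, 0.2403]
tool_rot: [0.77, 0.639, 0.001, 0.001]
ft_force: [0.2, -0.1, -0.2]
finger_gap: 0.0342
grip_force: 0.0
```

Run:
```python
from m import *
o=telemetry.get_obs();print(o["t"],o["tool_pos"],o["ft_force"],o["finger_gap"])
A={n:(P(n)) for n in("scene","side")}
for n,c in A.items(): print(n,[y for y in yel(c) if 190<y[0][0]<330 and 120<y[0][1]<190 and y[0][4]>40],
  "expect top/shoulder",proj(c,[.5417,-.1022,.09]).round(1),proj(c,[.5417,-.1022,.044]).round(1),"if 5 high",proj(c,[.5417,-.1022,.095]).round(1))
# block and buffer: change vs the first pictures (scene0 had the block unoccluded)
g0=cv2.cvtColor(cv2.imread("pics/scene0.png"),6);g1=cv2.cvtColor(A["scene"]["pixels"],6)
m=cv2.absdiff(g0,g1)[150:245,80:160];print("block diff",m.mean(),m.max(),(m>25).sum())
l6=cv2.cvtColor(cv2.imread("pics/scene6.png"),6);d=cv2.absdiff(l6,g1)[80:200,110:200];print("lid diff since release",d.mean(),(d>25).sum())
```

```text
23.75 [0.5206225  0.10807233 0.2403108 ] [ 0.19628188 -0.05338452 -0.19236718] 0.03420554056679051
scene [([199, 132, 69, 103, 505], [242.6, 200.2]), ([205, 144, 9, 20, 143], [209.7, 153.5]), ([220, 166, 10, 26, 173], [223.7, 178.6])] expect top/shoulder [223.8 167.8] [224.9 185.4] if 5 high [223.7 165.8]
side [([282, 127, 10, 10, 42], [286.1, 131.2]), ([290, 165, 6, 17, 54], [292.8, 171.4])] expect top/shoulder [292.1 167.1] [291.3 186.4] if 5 high [292.2 164.9]
block diff 8.148421052631578 106 683
lid diff since release 18.211944444444445 2772
```

Run:
```python
from m import *
c=P("scene");e=lambda i:cv2.Canny(cv2.GaussianBlur(cv2.cvtColor(i,6),(3,3),0),40,100)
g0=cv2.imread("pics/scene0.png");g6=cv2.imread("pics/scene6.png");g8=cv2.imread("pics/scene8.png");n=c["pixels"]
def mt(a,b,x0,y0,x1,y1):
    r=cv2.matchTemplate(cv2.cvtColor(b,6)[y0-6:y1+6,x0-6:x1+6],cv2.cvtColor(a,6)[y0:y1,x0:x1],5);_,v,_,l=cv2.minMaxLoc(r);return round(v,3),(l[0]-6,l[1]-6)
print("block low part vs start",mt(g0,n,95,180,165,240),"block top",mt(g0,n,75,130,135,185))
print("lid vs 6,8",mt(g6,n,120,90,190,170),mt(g8,n,120,90,190,170))
# lid bar corner: grey bright
for k,i in(("6",g6),("8",g8),("now",n)):
    h=cv2.cvtColor(i,40);m=cv2.inRange(h,(0,0,100),(180,45,255))[70:190,100:200];N,l,st,ce=cv2.connectedComponentsWithStats(m)
    print(k,[(st[j].tolist()) for j in range(1,N) if st[j,4]>30])
```

```text
block low part vs start (0.848, (0, 0)) block top (0.922, (0, 0))
lid vs 6,8 (0.487, (0, 0)) (0.692, (0, 0))
6 [[6, 23, 39, 58, 531], [67, 41, 33, 22, 323], [89, 101, 11, 19, 54]]
8 [[6, 23, 39, 59, 520], [89, 101, 11, 19, 59]]
now [[6, 23, 39, 58, 519], [51, 35, 27, 22, 201]]
```

```bash
python3 -c "
from workcell import ticket;print(ticket.finish_job())"
```

```text
the job is handed in; nothing more can be done
None
```

The lid now rests open on the buffer and the mandrel stands fully down in its socket. The block and lid had not shifted in my last camera check. I handed the job in at about 24 s of the 67 s allowed, and the hand-in gave no verdict back.

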